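# Refit the washed divider in the slanted caddy

### The arm

A 6-joint arm with a two-finger parallel gripper is mounted at the origin on the work surface. World frame = base frame: x ahead of the robot, y to its left, z up, the work surface at z = 0. Lengths are in m, angles in rad, forces in N, time in s.
With the tool pointing down it reaches from about 0.3 to 0.875 m from the base axis. Payload 6.4 kg.
Tool frame: the origin (TCP) lies between the finger pads; the fingertips stand 25 mm ahead of it and the grasp point (between the pads) lies 6 mm ahead of it; z points along the fingers, y is the line along which they close (so a half turn about z gives the same grasp; the last joint's range is limited). The gripper opens to 85 mm and grips with 20 to 120 N. Pads are 22 mm wide; open, the fingers measure 114 mm over their backs; the gripper's body (76 mm by 85 mm) begins 54 mm behind the grasp point. The pads swing forward as they close: fully open they stand 13 mm farther back than shut.
Start: joints at [-1.403, 0.181, 1.607, -0, 1.354, -0.206], TCP at [0.21, -0.535, 0.256] pointing down, gripper open.
Joint ranges: [-2.99, 2.99], [-0.89, 2.07], [0.3, 2.58], [-1.14, 4.28], [0, 2.63], [-3.12, 3.12]. Speed limits (rad/s): [2.57, 2.57, 3.01, 3.14, 3.14, 3.14].

### API

Orientations are given as a unit quaternion [w, x, y, z].
In Python, from bench import ctrl gives the robot as it stands.
- The arm moves only by the tool servo_tool, never from a script. Its argument "series" is text: rows parted by semicolons, each of 7 numbers parted by spaces: the gripper command: -1 is fully open, 1 is shut, values between are in proportion, then the shift along the tool's x, y, z in m, then the turn, a rotation vector about the tool's x, y, z in degrees. A call has 1 to 12 rows; each row is the pose to reach, as a shift and turn from the pose commanded when the call began, along the tool's axes at that moment; what a row does not reach only later rows make up. A row lasts 1/12 s, in which the tool goes at most 41.7 mm and 7.16 degrees, less where a joint would pass 70% of its speed; a pose out of reach is approached as far as the arm can. A call with a gripper value outside its range is refused whole. The fingers move at their own pace and stop on an object; the grip force is fixed at half the most. Time passes only in rows, so rows that repeat a pose let the fingers close. It gives the time, the measured TCP pose, the force, the opening and the grip force at its end, in the units of the state.
- ctrl.get_obs(): the state, without advancing time (a new reading comes with each control period).
- ctrl.camera(name): name is "scene" or "top" or "wrist"; returns a dict with "img" (420x560x3 uint8, red, green, blue), "z_map" (420x560 float32, m along the optical axis (not along the pixel's ray), 0 where there is no reading), "fovy" (degrees; the focal length in pixels is half the picture's height over the tangent of half this angle, whatever the lens; pixels are square), "cx", "cy" (the principal point, pixels), "extrinsics" (4x4, takes a point from camera to world coordinates); the wrist camera has in their place "T_tool_cam" (4x4, takes a point from camera to tool coordinates, whose origin is the TCP and whose axes are the flange's). Camera axes: x right, y down, z forward; pixel columns grow to the right and rows downward; lengths in m; the calibration is good to about 2 mm. A picture is of the moment at which its call begins: read the wrist's pose just before it.
- ctrl.hand_in(): hands the job in; it is judged then, once.
The state is a dict: "time_s": time; "q": joint angles; "dq": joint speeds; "joint_efforts": joint torques, N m; "eef_pos": TCP position; "eef_rot": TCP orientation; "wrist_force": force on the tool from outside, world axes, zero at the start; "torque": the same for the moment, N m; "opening": opening from 0.0 (shut) to 1.0 (fully open); "grasp_force": force on a finger pad.
Only numpy, scipy, OpenCV 4.12 (cv2) and the standard library are available. Lean on these libraries where they do the work, as an engineer would, in place of code of your own. Each camera call takes 0.05 s, during which the arm holds its last target. There are 200 camera calls.

### The job

Take the washed black divider (the panel with a tab on top) out of the draining rack and slide it down into the empty pair of slanted guides in the wooden caddy, feeling for their mouth. Press it firmly past the sprung catches until it sits fully home on the stops like the divider already fitted, then let go. Leave the white board in the rack and the stacks of cups and lids in the caddy where they are.

Things in the scene. Friction and masses are not known exactly. Their poses are not given: they have to be found in the camera images.
- divider: the loose divider: black plastic panel 8 mm thick (its x), 152 mm long (y), 90 mm high (z, up), with a tab 60 mm long (y) and 35 mm high on the middle of its top edge (tab top 125 mm above the lower edge); about 150 g. Origin: middle of its lower edge. Same both ways round. It starts upright in one place of the draining rack
- divider_tab (a point): point in the middle of the tab, 112 mm above the divider's lower edge: the place to grip, across the 8 mm thickness
- caddy: the wooden caddy, fixed: open box 280 mm (its x) by 170 mm (its y, 154 mm inside) by 84 mm high, walls and floor 8 mm. Origin: centre of the underside. It has two places for dividers, near and far, each a facing pair of steel U-channel guides on its side walls that take the divider's ends; one place is filled (fitted), the other empty; which is which changes
- place_near (a point): nominal point midway between the stops of the near guides (caddy x = -30 mm), 18 mm above the table. The guides are adjustable: the true pair, filled or empty, may be set up to 6 mm either way along the caddy's x from here, and that is not reported: find the mouth by touch or by eye. Each pair spans the caddy squarely
- place_far (a point): the same for the far guides (caddy x = +50 mm). In both, the guides lean 15 degrees (top towards the caddy's -x), are 10 mm clear and run 78 mm up the slant from the solid stops, then flare for 6 mm, to 2.5 mm wider per side. Sprung balls in the channel ends resist from about 20 mm before home (10 to 20 N in all), then rub: the divider does not fall home by itself
- fitted: a divider like the loose one, already fixed home in one place of the caddy. Origin: middle of its lower edge; its z runs up the slanted panel (15 degrees from vertical, towards the caddy's -x), its y along the panel. The loose divider, when home, is parallel to it and as low (lower edge's middle 18 mm above the table), 68 to 92 mm from it along the caddy
- rack: draining rack, fixed: wooden base 190 (its x) by 150 (y) by 12 mm with brass wires to 62 mm above the table, making three upright places 55 mm apart along x, each 11 mm wide. Origin: centre of the underside
- board: small white board 9 mm thick (x), 130 mm long (y), 85 mm high, without a tab, standing in another place of the rack; leave it there. Origin: middle of its lower edge
- cupstack: stack of black portion cups, 58 mm across, 88 mm high, in the caddy's far compartment; origin at its foot; leave alone
- lidstack: low white stack of lids, 52 mm across, 36 mm high, in the caddy's near compartment; origin at its foot; leave alone
There are look-alikes about, which are no part of the job. Leave any red, turquoise or yellow look-alike of the divider alone.

How it is judged:
On the way, in this order (a step that is already met when the one before it is completed fails the run):
1. the divider is lifted clear of the draining rack (height (world z) of divider above 0.075 m), for 0.1 s.
2. the divider, slanted like the fitted one, is part of the way down in the empty place ((x of divider in the frame of fitted between 0.063 and 0.0915 m or x of divider in the frame of fitted between -0.0915 and -0.063 m) and z of divider in the frame of caddy between 0.028 and 0.084 m and y of divider in the frame of caddy between -0.005 and 0.005 m and angle between the z axis of divider and the z axis of fitted, either way round below 0.08 rad and angle between the y axis of divider and the y axis of fitted, either way round below 0.08 rad), for 0.05 s.
At the end, for the whole second after the job is handed in: the divider is home in the empty guides: middle of its lower edge 18 mm above the table within 3.5 mm, centred between the side walls within 5 mm, parallel to the fitted divider within 0.05 rad and 63 to 91.5 mm from its plane, at rest and released ((x of divider in the frame of fitted between 0.063 and 0.0915 m or x of divider in the frame of fitted between -0.0915 and -0.063 m) and z of divider in the frame of caddy between 0.0145 and 0.0215 m and y of divider in the frame of caddy between -0.005 and 0.005 m and angle between the z axis of divider and the z axis of fitted, either way round below 0.05 rad and angle between the y axis of divider and the y axis of fitted, either way round below 0.05 rad and linear speed of divider below 0.01 m/s); the robot touches nothing.
It fails at once if the board, the cup stack or the lid stack is moved more than 30 mm (distance of any of board, cupstack, lidstack from where it was at the start of the episode above 0.03 m).
It also fails if it takes over 54 s, if anything falls off the work surface, if the arm or the gripper's body presses on something with over 40 N, if the wrist force passes 120 N, or if a joint passes its speed limit or range.

## Working session

There is one attempt and no reset: what is moved stays moved. The work goes in short steps, Python scripts to look and compute and a tool call to move; the robot and the scene stay as the last step left them, time stands still between calls to the robot, and variables do not carry over. Pictures are saved under pics/ and viewed, at most 10 in all, crops included, and the job is handed in when it is done.

Besides the shell and the picture viewer there is one more tool, called after "Emit:" by a JSON object that holds its "op" and its "data", one argument or row to a line. servo_tool: Moves the arm, as the interface text tells. Its arguments: {"type":"object","properties":{"series":{"type":"string"}},"required":["series"]}

```bash
mkdir -p pics; cat > h.py <<'E'
import numpy as np, cv2
from bench import ctrl
from scipy.spatial.transform import Rotation as R
def Rq(q): return R.from_quat([q[1],q[2],q[3],q[0]]).as_matrix()
def cam(n):
    o=ctrl.get_obs(); c=ctrl.camera(n)
    if n=="wrist":
        T=np.eye(4);T[:3,:3]=Rq(o['eef_rot']);T[:3,3]=o['eef_pos'];c['E']=T@np.array(c['T_tool_cam'])
    else: c['E']=np.array(c['extrinsics'])
    c['f']=210/np.tan(np.radians(c['fovy'])/2); return c
def cloud(c):
    z=c['z_map'];v,u=np.mgrid[0:420,0:560]
    p=np.stack([(u-c['cx'])/c['f']*z,(v-c['cy'])/c['f']*z,z],-1)
    P=p@c['E'][:3,:3].T+c['E'][:3,3]; P[z==0]=np.nan; return P
def save(c,n,crop=None,s=1):
    i=c['img'][:,:,::-1]
    if crop: i=i[crop[1]:crop[3],crop[0]:crop[2]]
    cv2.imwrite('pics/'+n,cv2.resize(i,None,fx=s,fy=s,interpolation=cv2.INTER_CUBIC))
E
python3 - <<'E'
from h import *
a=cam('scene');b=cam('top')
i=np.vstack([a['img'],b['img']])[:,:,::-1]
cv2.imwrite('pics/a.png',cv2.resize(np.hstack([a['img'],b['img']])[:,:,::-1],(800,300)))
save(b,'top.png',s=1.42);save(a,'scene.png',s=1.42)
np.savez('top.npz',P=cloud(b),img=b['img']);np.savez('scene.npz',P=cloud(a),img=a['img'])
print(b['E'],a['E'],b['fovy'],a['fovy'])
E
```

```text
[[ 0.00575174 -0.99727913  0.07349319  0.43569806]
 [-0.9999604  -0.00623513 -0.00634966  0.16180579]
 [ 0.00679063 -0.07345376 -0.9972755   1.11629671]
 [ 0.          0.          0.          1.        ]] [[ 0.37110353  0.53837011 -0.75659751  1.40087783]
 [ 0.92853555 -0.20619764  0.30871391 -0.19911919]
 [ 0.01019372 -0.8170925  -0.57641645  0.75160703]
 [ 0.          0.          0.          1.        ]] 52.764841987382425 53.059648583288016
```

View pics/top.png

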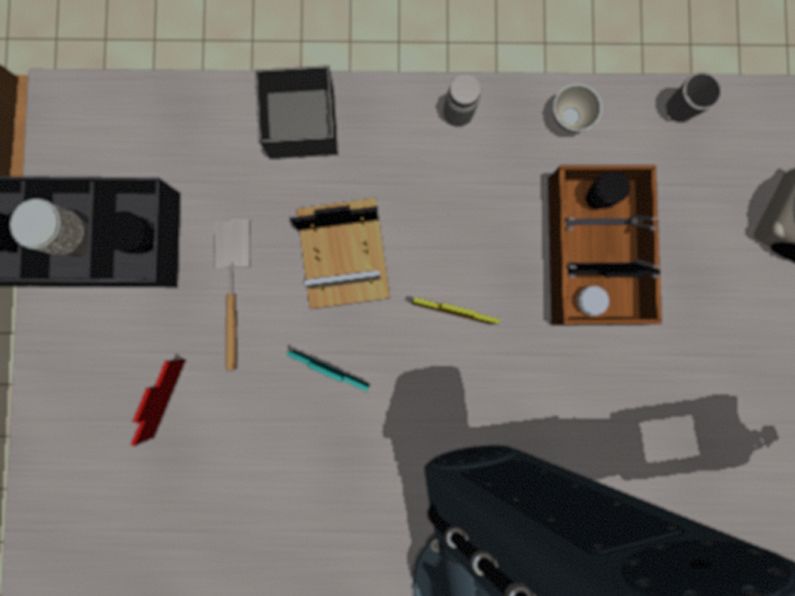

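View pics/scene.png

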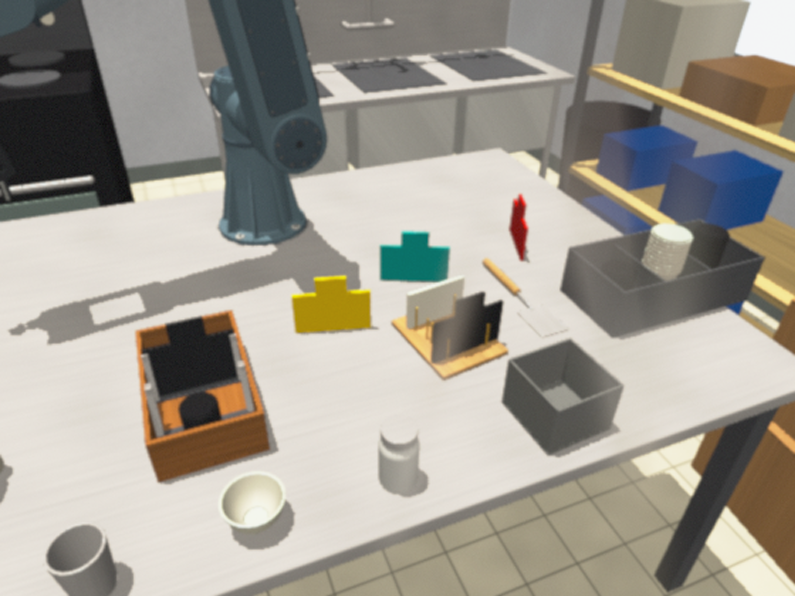

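Top view (enlarged pixels): the rack is at (345,255) with the black tabbed divider at (335,215) and the white board at (342,280). The caddy is at (605,245), with a divider fitted in its near place at (612,268) and empty guides at (610,223). The look-alikes are red (158,400), turquoise (328,370) and yellow (455,310). Only the black panel in the rack fits the description.

```bash
python3 - <<'E'
from h import *
d=np.load('top.npz');P=d['P'];img=d['img'].astype(int)
S=1.42
def reg(x0,y0,x1,y1):
    m=np.zeros((420,560),bool);m[int(y0/S):int(y1/S),int(x0/S):int(x1/S)]=1;return m
def rect(pts,n):
    r=cv2.minAreaRect((pts[:,:2]*1000).astype(np.float32));print(n,len(pts),pts.mean(0).round(4),r)
print('table',np.nanmedian(P[reg(420,180,520,280)][:,2]))
dk=img.max(2)<70
rk=reg(280,190,400,315)
for lo,hi in [(.07,.1),(.105,.14)]:
    rect(P[rk&dk&(P[:,:,2]>lo)&(P[:,:,2]<hi)],'div%g'%lo)
rect(P[rk&(P[:,:,2]>.07)&(img.min(2)>110)],'board')
rect(P[rk&(P[:,:,2]>.006)&(P[:,:,2]<.03)],'rack')
ck=reg(535,150,675,340)
w=(img[:,:,0]-img[:,:,2]>40)
rect(P[ck&w&(P[:,:,2]>.075)&(P[:,:,2]<.095)],'caddy rim')
rect(P[ck&dk&(P[:,:,2]>.098)&reg(540,250,675,285)],'fit tab')
g=ck&~w&reg(555,205,662,240)&(P[:,:,2]>.06)
rect(P[g],'guides'); print(P[g][:,2].min(),P[g][:,2].max())
for p in [P[g][P[g][:,1]>np.median(P[ck&w][:,1])],P[g][P[g][:,1]<np.median(P[ck&w][:,1])]]: print(p.mean(0) if len(p) else 0,len(p))
c=dict(img=d['img']);save(c,'crop.png',(195,125,480,245),2.8)
E
```

```text
table -0.0010998463040674533
div0.07 186 [0.6423 0.256  0.0872] ((591.9947509765625, 246.7185821533203), (117.30026245117188, 147.92971801757812), 7.823244571685791)
div0.105 136 [0.6455 0.2535 0.1273] ((649.3091430664062, 235.91773986816406), (6.9063944816589355, 97.41958618164062), 8.574296951293945)
board 189 [0.5386 0.241  0.0958] ((538.8981323242188, 240.25631713867188), (9.216894149780273, 127.7282485961914), 8.370926856994629)
rack 3098 [0.5841 0.2435 0.0114] ((593.3328247070312, 245.89053344726562), (190.47735595703125, 149.9407196044922), 8.44003677368164)
caddy rim 1180 [ 0.6083 -0.2217  0.0826] ((603.162841796875, -224.64453125), (279.797119140625, 172.0806427001953), 0.5658050179481506)
fit tab 277 [ 0.5484 -0.2212  0.1157] ((548.8903198242188, -223.64141845703125), (21.281352996826172, 152.16281127929688), 0.35313770174980164)
guides 209 [ 0.6449 -0.2392  0.075 ] ((644.3193969726562, -222.63685607910156), (169.68411254882812, 62.617103576660156), 89.7761459350586)
0.060127230442370116 0.10096797509710931
0 0
0 0
```

View pics/crop.png

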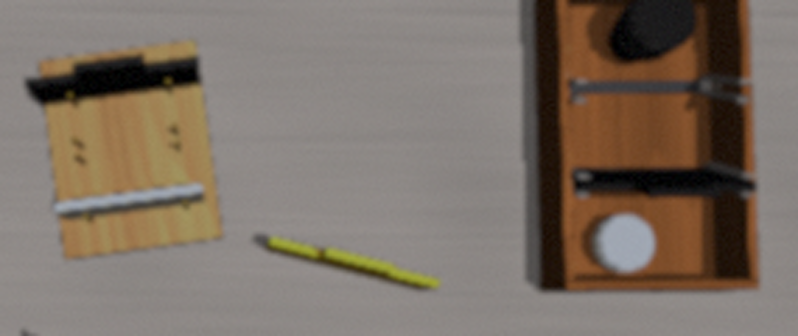

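The crop shows the black panel with its tab in the rack's upper place, crop (115,75), and the empty guides at crop (580,90) and (740,90). I'll look at the caddy from the wrist camera on the way.

```bash
cat >> h.py <<'E'
def tgt(yaw,tilt=0):
    # tool z along panel downwards, tool y horizontal along yaw (deg) tilted; panel leans top to -x by tilt
    y=R.from_euler('z',yaw,degrees=True)
    x=R.from_euler('y',-tilt,degrees=True)   # panel z=(-sin,0,cos)
    B=np.array([[0,1,0],[1,0,0],[0,0,-1.]])  # tool x=+Y, tool y=+X, z=-Z
    return (y*x).as_matrix()@B
def delta(pos,Rt):
    o=ctrl.get_obs();Rc=Rq(o['eef_rot']);best=None
    for k in (0,1):
        Rk=Rt@np.diag([-1,-1,1.]) if k else Rt
        rv=R.from_matrix(Rc.T@Rk).as_rotvec(degrees=True)
        print('shift mm',(Rc.T@(np.array(pos)-o['eef_pos'])*1000).round(1),'turn',rv.round(2),'alt' if k else '')
def show():
    o=ctrl.get_obs();print({k:np.round(v,4).tolist() for k,v in o.items()})
E
python3 - <<'E'
from h import *
show();c=cam('wrist');print(c['T_tool_cam'],c['fovy'])
delta((.56,-.22,.36),tgt(0.5))
E
```

```text
{'time_s': 0.1, 'q': [-1.4033, 0.1815, 1.6079, 0.0, 1.3538, -0.2063], 'dq': [0.0003, -0.0024, -0.0026, 0.0002, 0.0, 0.0001], 'joint_efforts': [0.0, -44.5875, -35.224, -0.0004, 0.0041, -0.0], 'eef_pos': [0.2099, -0.5348, 0.2555], 'eef_rot': [-0.0008, 0.9826, 0.1858, 0.0], 'wrist_force': [0.3266, 0.164, 0.355], 'torque': [0.009, -0.0321, -0.0327], 'grasp_force': 0.0, 'opening': 1.0029}
[[-4.15826293e-04 -9.65686316e-01 -2.59710929e-01  6.53378821e-02]
 [ 9.99999884e-01 -3.37952854e-04 -3.44497628e-04  4.22083061e-05]
 [ 2.44906596e-04 -2.59711042e-01  9.65686344e-01 -1.17236787e-01]
 [ 0.00000000e+00  0.00000000e+00  0.00000000e+00  1.00000000e+00]] 62.58314633465009
shift mm [ 440.9 -165.5 -104.1] turn [-6.000e-02 -6.000e-02 -6.909e+01] 
shift mm [ 440.9 -165.5 -104.1] turn [-6.0000e-02  6.0000e-02  1.1091e+02] alt
```

Emit:
{"op": "servo_tool", "data": {
  "series": "-1 0.5 -0.2 -0.104 0 0 -69; -1 0.5 -0.2 -0.104 0 0 -69; -1 0.5 -0.2 -0.104 0 0 -69; -1 0.5 -0.2 -0.104 0 0 -69; -1 0.5 -0.2 -0.104 0 0 -69; -1 0.5 -0.2 -0.104 0 0 -69; -1 0.5 -0.2 -0.104 0 0 -69; -1 0.5 -0.2 -0.104 0 0 -69; -1 0.5 -0.2 -0.104 0 0 -69; -1 0.5 -0.2 -0.104 0 0 -69; -1 0.5 -0.2 -0.104 0 0 -69; -1 0.5 -0.2 -0.104 0 0 -69"
}}

```text
time_s: 1.15
eef_pos: [0.5688, -0.1973, 0.3513]
eef_rot: [-0.0, 0.704, 0.71, -0.0]
wrist_force: [0.5, -0.9, 0.5]
opening: 1.002
grasp_force: 0.0
```

```bash
python3 - <<'E'
from h import *
import numpy as np
for i in range(3):ctrl.camera('top')
show();c=cam('wrist');save(c,'w1.png',s=1.42);P=cloud(c);np.savez('w1.npz',P=P,img=c['img'])
for z in (0.02,.05):pass
delta((.645,.19,.36),tgt(8.4))
E
```

```text
{'time_s': 1.3, 'q': [-0.5294, 0.1805, 1.4173, 0.0002, 1.5434, -0.5416], 'dq': [-0.0632, -0.0089, 0.0451, -0.0223, -0.0028, -0.0201], 'joint_efforts': [1.9994, -46.9038, -38.2699, 0.3682, -0.0001, 0.2627], 'eef_pos': [0.5694, -0.1966, 0.3513], 'eef_rot': [0.0002, 0.7028, 0.7114, 0.0002], 'wrist_force': [-0.9136, 0.243, -1.2982], 'torque': [-0.025, 0.0182, -0.0164], 'grasp_force': 0.0, 'opening': 0.9969}
shift mm [387.3  80.7  -9.4] turn [-0.05 -0.   -7.83] 
shift mm [387.3  80.7  -9.4] turn [-1.0000e-02  7.0000e-02  1.7217e+02] alt
```

View pics/w1.png

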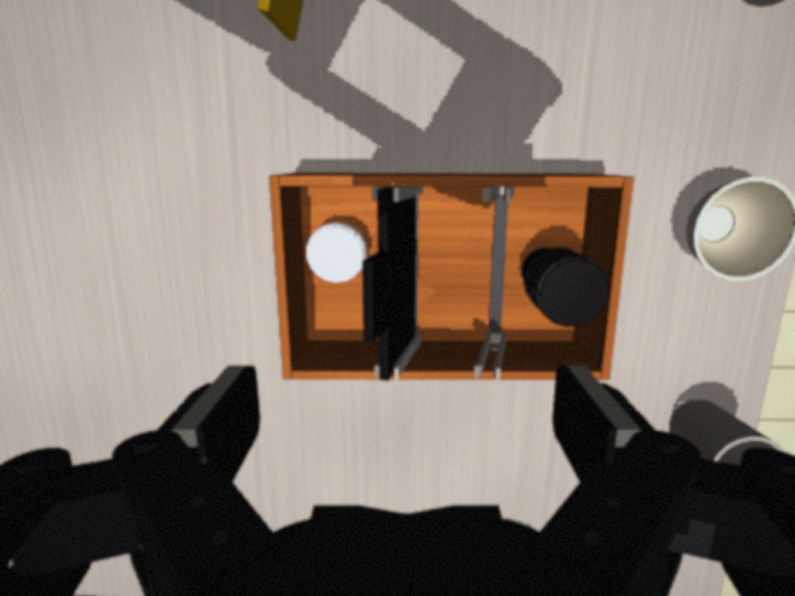

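The wrist picture shows the caddy with the white lids at (337,250), the fitted divider at (397,285), and the cups at (570,285). The empty guides' mouth is at about (497,190) on top and (487,370) below.

```bash
python3 - <<'E'
from h import *
d=np.load('w1.npz');P=d['P'];img=d['img'].astype(int);S=1.42
def reg(x0,y0,x1,y1):
    m=np.zeros((420,560),bool);m[int(y0/S):int(y1/S),int(x0/S):int(x1/S)]=1;return m
w=(img[:,:,0]-img[:,:,2]>40)
ck=reg(260,165,640,385)
p=P[ck&w&(P[:,:,2]>.075)&(P[:,:,2]<.092)];r=cv2.minAreaRect((p[:,:2]*1000).astype(np.float32));print('rim',p[:,2].mean(),r)
for n,g in (('+y',reg(475,172,525,230)),('-y',reg(468,325,515,382))):
    q=P[g&~w&(P[:,:,2]>.03)]
    for lo in np.arange(.06,.105,.006):
        s=q[(q[:,2]>lo)&(q[:,2]<lo+.006)]
        if len(s)>2: print(n,round(lo,3),len(s),'x',s[:,0].min().round(4),s[:,0].mean().round(4),s[:,0].max().round(4),'y',s[:,1].min().round(4),s[:,1].max().round(4))
f=P[reg(355,185,425,380)&(img.max(2)<60)&(P[:,:,2]>.03)]
c=f-f.mean(0)
for lo in np.arange(.03,.14,.01):
    s=f[(f[:,2]>lo)&(f[:,2]<lo+.01)]
    if len(s)>5: print('fit',round(lo,2),len(s),np.percentile(s[:,0],[5,50,95]).round(4),np.polyfit(s[:,1],s[:,0],1)[0].round(4),s[:,1].min().round(4),s[:,1].max().round(4))
save(dict(img=d['img']),'g.png',(310,110,400,280),3.5)
E
```

```text
rim 0.08320734357164151 ((604.2518310546875, -227.61087036132812), (280.95147705078125, 170.38446044921875), 0.470298171043396)
+y 0.06 7 x 0.6393 0.6397 0.64 y -0.1589 -0.1521
+y 0.066 3 x 0.6371 0.6471 0.6521 y -0.1583 -0.1571
+y 0.072 12 x 0.636 0.6425 0.6514 y -0.1593 -0.1512
+y 0.078 20 x 0.6303 0.64 0.6498 y -0.1596 -0.1498
+y 0.084 9 x 0.629 0.6328 0.6338 y -0.1574 -0.15
+y 0.09 51 x 0.6257 0.6314 0.6454 y -0.1601 -0.1503
+y 0.096 47 x 0.6263 0.6398 0.645 y -0.1598 -0.1502
-y 0.06 62 x 0.6253 0.6474 0.6659 y -0.3049 -0.2937
-y 0.066 53 x 0.6245 0.6441 0.6649 y -0.305 -0.2933
-y 0.072 67 x 0.6239 0.6447 0.6632 y -0.3046 -0.2931
-y 0.078 20 x 0.6283 0.6418 0.6528 y -0.3042 -0.2933
-y 0.084 21 x 0.6303 0.6374 0.6481 y -0.3027 -0.2933
-y 0.09 40 x 0.6271 0.6328 0.6475 y -0.3028 -0.2934
-y 0.096 38 x 0.6279 0.6429 0.6464 y -0.304 -0.2932
fit 0.03 270 [0.5287 0.5742 0.5805] 0.1739 -0.3058 -0.1626
fit 0.04 301 [0.5306 0.5715 0.5804] 0.1324 -0.306 -0.1595
fit 0.05 342 [0.5313 0.5687 0.5801] 0.102 -0.3061 -0.1601
fit 0.06 331 [0.5324 0.566  0.5799] 0.0736 -0.3056 -0.1517
fit 0.07 328 [0.5333 0.5636 0.5792] 0.0363 -0.3058 -0.1515
fit 0.08 329 [0.5596 0.5609 0.5624] -0.0126 -0.2958 -0.1517
fit 0.09 351 [0.5567 0.558  0.5592] -0.0099 -0.3005 -0.1522
fit 0.1 719 [0.5494 0.5538 0.557 ] -0.0099 -0.301 -0.1518
fit 0.11 168 [0.5512 0.553  0.554 ] -0.0223 -0.2567 -0.1977
fit 0.12 189 [0.5486 0.5504 0.5513] -0.0236 -0.2574 -0.1977
fit 0.13 527 [0.5404 0.5445 0.5487] -0.0033 -0.2576 -0.1977
fit 0.14 15 [0.5437 0.5453 0.5463] -0.0139 -0.2561 -0.2002
```

View pics/g.png

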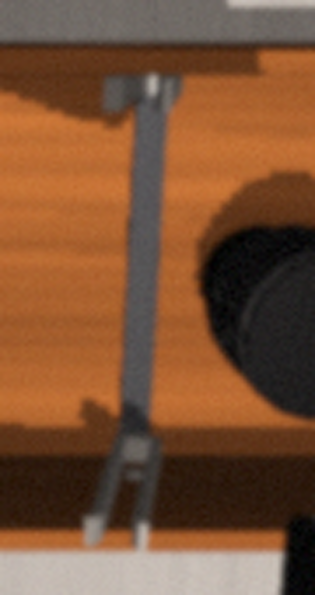

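Emit:
{"op": "servo_tool", "data": {
  "series": "-1 0.387 0.08 -0.009 0 0 -7.8; -1 0.387 0.08 -0.009 0 0 -7.8; -1 0.387 0.08 -0.009 0 0 -7.8; -1 0.387 0.08 -0.009 0 0 -7.8; -1 0.387 0.08 -0.009 0 0 -7.8; -1 0.387 0.08 -0.009 0 0 -7.8; -1 0.387 0.08 -0.009 0 0 -7.8; -1 0.387 0.08 -0.009 0 0 -7.8; -1 0.387 0.08 -0.009 0 0 -7.8; -1 0.387 0.08 -0.009 0 0 -7.8; -1 0.387 0.08 -0.009 0 0 -7.8; -1 0.387 0.08 -0.009 0 0 -7.8"
}}

```text
time_s: 2.35
eef_pos: [0.6447, 0.1878, 0.3591]
eef_rot: [-0.0, 0.655, 0.756, -0.001]
wrist_force: [-1.5, 0.0, -0.4]
opening: 0.998
grasp_force: 0.0
```

The crop shows the two U-channels: the upper mouth is at crop (143,90) and the lower one at crop (117,530). From depth, the mouth is at x≈0.6365, y≈-0.227, z≈0.098. Next is a close look at the divider in the rack.

```bash
python3 - <<'E'
from h import *
for i in range(3):ctrl.camera('top')
show();c=cam('wrist');save(c,'w2.png',s=1.2);P=cloud(c);img=c['img'].astype(int)
dk=(img.max(2)<75)
o=ctrl.get_obs()
near=(abs(P[:,:,0]-.645)<.06)&(abs(P[:,:,1]-.25)<.12)
for lo,hi in ((.085,.11),(.128,.145)):
    s=P[near&dk&(P[:,:,2]>lo)&(P[:,:,2]<hi)]
    print(lo,len(s),s.mean(0).round(4),cv2.minAreaRect((s[:,:2]*1000).astype(np.float32)) if len(s)>4 else 0,s[:,2].max())
E
```

```text
{'time_s': 2.5, 'q': [0.1047, 0.3366, 1.2106, -0.0006, 1.5952, -0.036], 'dq': [-0.0038, -0.0012, -0.0049, 0.0037, -0.0006, 0.0037], 'joint_efforts': [0.7361, -54.391, -37.4903, 0.0358, 0.0033, -0.0078], 'eef_pos': [0.6449, 0.1861, 0.3598], 'eef_rot': [-0.0, 0.6556, 0.7551, -0.0005], 'wrist_force': [-0.2796, -0.6273, 0.2404], 'torque': [0.0071, 0.005, 0.0232], 'grasp_force': 0.0, 'opening': 0.9968}
0.085 688 [0.6478 0.2626 0.101 ] ((649.5989990234375, 253.33045959472656), (8.04145622253418, 149.75299072265625), 7.918516159057617) 0.1099396329837169
0.128 555 [0.6494 0.2546 0.1366] ((649.7864379882812, 253.41372680664062), (7.733951091766357, 58.885589599609375), 8.532039642333984) 0.13865391558750284
```

View pics/w2.png

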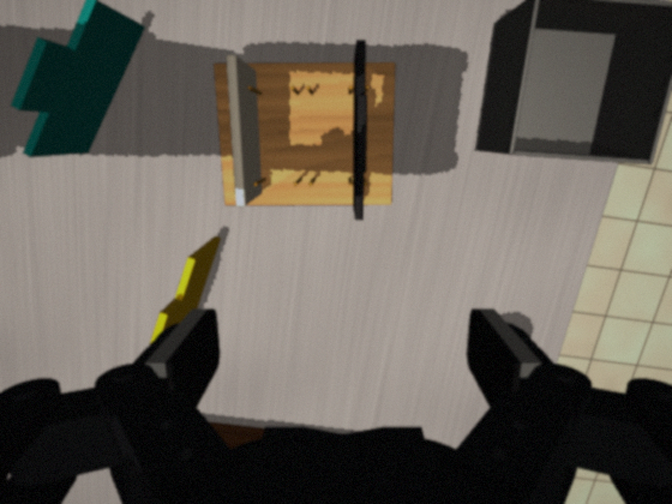

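The wrist picture shows the rack with the white board at (240,130) and the black divider edge-on at (360,130). The tab measures (0.6498, 0.2534), with its top at 0.137 and yaw 8.4°.

```bash
python3 -c "
from h import *
delta((.6498,.2534,.19),tgt(8.4))"
```

```text
shift mm [ 66.   14.2 170. ] turn [-0.02  0.02 -0.34] 
shift mm [ 66.   14.2 170. ] turn [4.0000e-02 4.0000e-02 1.7966e+02] alt
```

Emit:
{"op": "servo_tool", "data": {
  "series": "-1 0.066 0.0142 0.05 0 0 -0.3; -1 0.066 0.0142 0.09 0 0 -0.3; -1 0.066 0.0142 0.13 0 0 -0.3; -1 0.066 0.0142 0.17 0 0 -0.3; -1 0.066 0.0142 0.17 0 0 -0.3; -1 0.066 0.0142 0.17 0 0 -0.3; -1 0.066 0.0142 0.17 0 0 -0.3; -1 0.066 0.0142 0.17 0 0 -0.3"
}}

```text
time_s: 3.22
eef_pos: [0.6512, 0.2549, 0.1929]
eef_rot: [0.001, 0.653, 0.757, 0.001]
wrist_force: [0.1, -0.0, -0.6]
opening: 0.998
grasp_force: 0.0
```

```bash
python3 -c "
from h import *
show();delta((.6498,.2534,.131),tgt(8.4))"
```

```text
{'time_s': 3.2167, 'q': [0.204, 0.5026, 1.3191, -0.0001, 1.3162, 0.0567], 'dq': [0.0041, -0.024, -0.0234, 0.0016, -0.0064, 0.0007], 'joint_efforts': [0.1711, -56.4837, -32.358, 0.0084, 0.0697, -0.002], 'eef_pos': [0.6512, 0.2549, 0.1929], 'eef_rot': [0.0012, 0.6532, 0.7572, 0.0014], 'wrist_force': [0.1207, -0.0062, -0.5578], 'torque': [-0.0055, 0.0124, 0.0477], 'grasp_force': 0.0, 'opening': 0.9982}
shift mm [-1.3 -1.8 61.9] turn [ 0.21 -0.    0.04] 
shift mm [-1.3 -1.8 61.9] turn [ 1.0000e-02  3.3000e-01 -1.7996e+02] alt
```

Emit:
{"op": "servo_tool", "data": {
  "series": "-1 -0.001 -0.001 0.03 0 0 0; -1 -0.001 -0.001 0.06 0 0 0; -1 -0.001 -0.001 0.06 0 0 0; -1 -0.001 -0.001 0.06 0 0 0; 1 -0.001 -0.001 0.06 0 0 0; 1 -0.001 -0.001 0.06 0 0 0; 1 -0.001 -0.001 0.06 0 0 0; 1 -0.001 -0.001 0.06 0 0 0; 1 -0.001 -0.001 0.06 0 0 0; 1 -0.001 -0.001 0.06 0 0 0; 1 -0.001 -0.001 0.06 0 0 0; 1 -0.001 -0.001 0.06 0 0 0"
}}

```text
time_s: 4.22
eef_pos: [0.649, 0.2548, 0.1306]
eef_rot: [0.0, 0.653, 0.758, 0.0]
wrist_force: [-0.5, 1.2, 1.4]
opening: 0.084
grasp_force: 59.1
```

```bash
python3 -c "
from h import *
show()"
```

```text
{'time_s': 4.2167, 'q': [0.2043, 0.5643, 1.3618, 0.0, 1.2145, 0.0556], 'dq': [-0.0011, 0.0005, 0.0023, 0.0014, -0.0001, 0.0005], 'joint_efforts': [-0.0325, -58.7401, -31.5361, -0.0286, 0.0813, -0.0009], 'eef_pos': [0.649, 0.2548, 0.1306], 'eef_rot': [0.0003, 0.6526, 0.7577, 0.0004], 'wrist_force': [-0.5432, 1.2177, 1.4358], 'torque': [0.0227, -0.0551, 0.0204], 'grasp_force': 59.0961, 'opening': 0.0843}
```

Gripped. Lift straight up.

Emit:
{"op": "servo_tool", "data": {
  "series": "1 0 0 -0.015 0 0 0; 1 0 0 -0.035 0 0 0; 1 0 0 -0.06 0 0 0; 1 0 0 -0.09 0 0 0; 1 0 0 -0.125 0 0 0; 1 0 0 -0.155 0 0 0; 1 0 0 -0.17 0 0 0; 1 0 0 -0.17 0 0 0; 1 0 0 -0.17 0 0 0; 1 0 0 -0.17 0 0 0"
}}

```text
time_s: 5.05
eef_pos: [0.6477, 0.2544, 0.2978]
eef_rot: [-0.001, 0.653, 0.758, -0.001]
wrist_force: [-0.2, -0.1, -3.2]
opening: 0.079
grasp_force: 59.6
```

```bash
python3 - <<'E'
from h import *
show();c=cam('wrist');P=cloud(c);img=c['img'].astype(int)
# divider in hand, in tool frame
o=ctrl.get_obs();L=(P-np.array(o['eef_pos']))@Rq(o['eef_rot'])*1000
m=(img.max(2)<80)&(abs(L[:,:,1])<12)&(L[:,:,2]>15)&(L[:,:,2]<140)
s=L[m];print(len(s),s.min(0),s.max(0))
top=s[(s[:,2]<40)&(s[:,2]>20)];print(np.percentile(top[:,0],[1,50,99]),len(top), np.polyfit(top[:,0],top[:,1],1))
save(c,'w3.png',s=1.2)
delta((.62,.02,.33),tgt(0.5,15))
E
```

```text
{'time_s': 5.05, 'q': [0.2042, 0.4225, 1.2185, 0.0, 1.5043, 0.0556], 'dq': [0.001, 0.0178, 0.0141, 0.0003, 0.0021, 0.0018], 'joint_efforts': [0.0651, -61.7587, -39.5146, -0.001, -0.0142, -0.0003], 'eef_pos': [0.6477, 0.2544, 0.2978], 'eef_rot': [-0.0012, 0.6527, 0.7577, -0.0015], 'wrist_force': [-0.2298, -0.0783, -3.2127], 'torque': [-0.032, 0.0742, 0.0092], 'grasp_force': 59.5535, 'opening': 0.0785}
2175 [  6.49141618 -11.84767775  15.04337423] [73.95325584 11.82325037 30.64911813]
[28.1775599  51.58611304 73.53395966] 2013 [ 0.00290656 -0.1793591 ]
shift mm [-227.7  -62.1  -32.5] turn [-15.24  -1.02   7.98] 
shift mm [-227.7  -62.1  -32.5] turn [   1.52  -22.86 -170.52] alt
```

View pics/w3.png

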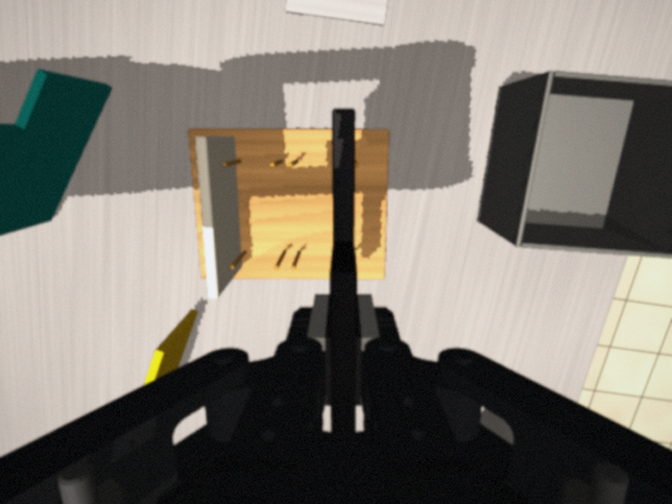

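The picture shows the divider held square in the fingers, with its end at (343,110), and the rack with only the white board left. Now carry it, tilted, to above the caddy.

```bash
python3 -c "
from h import *
delta((.592,-.2255,.265),tgt(0.5,15))"
```

```text
shift mm [-466.4 -125.8   32.9] turn [-15.24  -1.02   7.98] 
shift mm [-466.4 -125.8   32.9] turn [   1.52  -22.86 -170.52] alt
```

Emit:
{"op": "servo_tool", "data": {
  "series": "1 -0.03 -0.01 -0.005 -2 0 1; 1 -0.07 -0.02 -0.005 -5 -0.3 2.6; 1 -0.11 -0.03 -0.005 -8 -0.5 4; 1 -0.15 -0.04 -0.005 -11 -0.7 6; 1 -0.19 -0.05 -0.005 -15.2 -1 8; 1 -0.23 -0.06 -0.005 -15.2 -1 8; 1 -0.27 -0.07 -0.005 -15.2 -1 8; 1 -0.31 -0.08 -0.005 -15.2 -1 8; 1 -0.35 -0.09 -0.005 -15.2 -1 8; 1 -0.39 -0.1 -0.005 -15.2 -1 8; 1 -0.43 -0.115 -0.005 -15.2 -1 8; 1 -0.456 -0.123 -0.005 -15.2 -1 8"
}}

```text
time_s: 6.1
eef_pos: [0.5925, -0.2176, 0.3025]
eef_rot: [0.091, 0.699, 0.703, 0.093]
wrist_force: [1.0, -0.9, -2.5]
opening: 0.085
grasp_force: 59.6
```

Emit:
{"op": "servo_tool", "data": {
  "series": "1 -0.01 -0.003 0.01 0 0 0; 1 -0.01 -0.003 0.02 0 0 0; 1 -0.01 -0.003 0.02 0 0 0; 1 -0.01 -0.003 0.02 0 0 0; 1 -0.01 -0.003 0.02 0 0 0; 1 -0.01 -0.003 0.02 0 0 0"
}}

```text
time_s: 6.6
eef_pos: [0.5975, -0.2229, 0.2853]
eef_rot: [0.093, 0.697, 0.704, 0.095]
wrist_force: [0.6, 0.2, -0.6]
opening: 0.081
grasp_force: 59.6
```

```bash
python3 - <<'E'
from h import *
show();c=cam('wrist');P=cloud(c);img=c['img'].astype(int)
o=ctrl.get_obs();L=(P-np.array(o['eef_pos']))@Rq(o['eef_rot'])*1000
w=(img[:,:,0]-img[:,:,2]>40)
m=(img.max(2)<80)&(abs(L[:,:,1])<12)&(L[:,:,2]>15)&(L[:,:,2]<125)
s=L[m];print(s.max(0))
for z in range(15,125,10):
    t=s[(s[:,2]>z)&(s[:,2]<z+10)]
    if len(t)>5:print(z,len(t),np.percentile(t[:,0],[1,50,99]).round(1),np.percentile(t[:,1],[2,50,98]).round(1))
# guide tops world
g=P[~w&(abs(P[:,:,0]-.637)<.02)&(P[:,:,1]>-.165)&(P[:,:,1]<-.145)&(P[:,:,2]>.088)&(P[:,:,2]<.105)]
print(len(g),g.min(0) if len(g) else 0,g.max(0) if len(g) else 0)
r=P[w&(P[:,:,2]>.078)&(P[:,:,2]<.09)];print('rim',len(r),r.min(0),r.max(0))
save(c,'w4.png',s=1.4)
delta((.600,-.2255,.234),tgt(0.5,15))
E
```

```text
{'time_s': 6.6, 'q': [-0.6161, 0.1464, 1.6082, 0.1688, 1.1757, -0.6751], 'dq': [-0.0046, -0.0063, -0.0062, -0.001, -0.0001, -0.0033], 'joint_efforts': [-0.2305, -44.7093, -37.2324, 0.8048, -1.0876, 0.0053], 'eef_pos': [0.5975, -0.2229, 0.2853], 'eef_rot': [0.0928, 0.6972, 0.7045, 0.0947], 'wrist_force': [0.5757, 0.2327, -0.6307], 'torque': [0.016, 0.2177, -0.0528], 'grasp_force': 59.6016, 'opening': 0.0809}
[74.59769896 11.99551555 31.52221343]
15 285 [ 6.7 11.3 28.9] [-10.7  -0.3  11.4]
25 2044 [28.4 52.1 74.1] [-4.2 -0.3  3.1]
70 [ 0.62613988 -0.15988987  0.09146632] [ 0.63150744 -0.15063443  0.09844936]
rim 8250 [ 0.46315297 -0.31381715  0.07800868] [ 0.74498523 -0.14130417  0.08813528]
shift mm [ -2.4 -11.2  50.4] turn [ 0.26 -0.07  0.08] 
shift mm [ -2.4 -11.2  50.4] turn [ 1.1000e-01  4.0000e-01 -1.7992e+02] alt
```

View pics/w4.png

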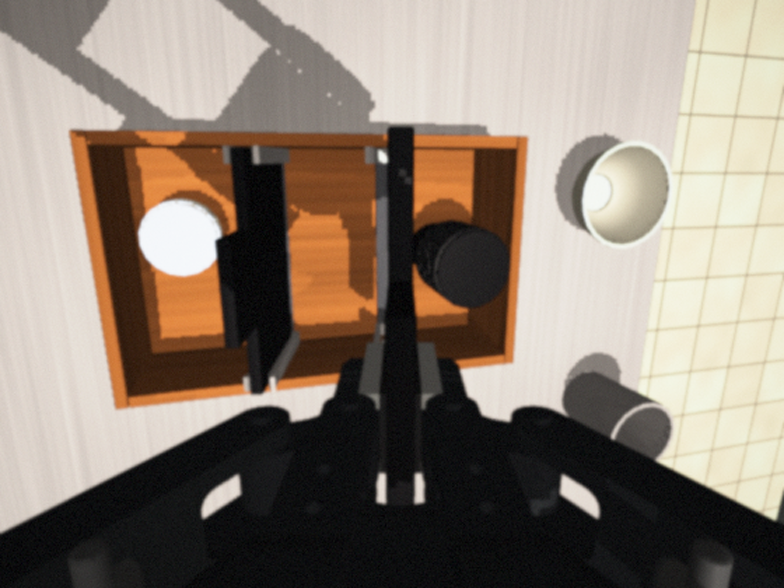

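The picture shows the divider above the caddy, with its end at (400,130) and the left lip of the empty guide at (378,155). It needs to go about 11 mm toward the fitted divider along tool y, then down.

Emit:
{"op": "servo_tool", "data": {
  "series": "1 -0.003 -0.006 0.01 0.2 0 0; 1 -0.003 -0.011 0.025 0.2 0 0; 1 -0.003 -0.011 0.04 0.2 0 0; 1 -0.003 -0.011 0.05 0.2 0 0; 1 -0.003 -0.011 0.05 0.2 0 0; 1 -0.003 -0.011 0.05 0.2 0 0; 1 -0.003 -0.011 0.05 0.2 0 0; 1 -0.003 -0.011 0.05 0.2 0 0"
}}

```text
time_s: 7.32
eef_pos: [0.6001, -0.2277, 0.2351]
eef_rot: [0.093, 0.698, 0.704, 0.093]
wrist_force: [0.6, -0.2, -1.6]
opening: 0.083
grasp_force: 59.6
```

```bash
python3 - <<'E'
from h import *
show();c=cam('wrist');P=cloud(c);img=c['img'].astype(int)
o=ctrl.get_obs();L=(P-np.array(o['eef_pos']))@Rq(o['eef_rot'])*1000
w=(img[:,:,0]-img[:,:,2]>40)
m=(img.max(2)<80)&(abs(L[:,:,1])<8)&(L[:,:,2]>25)&(L[:,:,2]<35)
s=L[m];print(np.percentile(s[:,0],[99,99.8]))
r=P[w&(P[:,:,2]>.078)&(P[:,:,2]<.09)];print('rim',len(r),r.min(0),r.max(0))
g=P[~w&(abs(P[:,:,0]-.637)<.015)&(P[:,:,1]>-.165)&(P[:,:,1]<-.145)&(P[:,:,2]>.088)&(P[:,:,2]<.105)]
print(len(g),g.min(0) if len(g) else 0,g.max(0) if len(g) else 0)
delta((.600,-.226,.234),tgt(0.5,15))
save(c,'w5.png',(200,20,380,260),2.5)
E
```

```text
{'time_s': 7.3167, 'q': [-0.6192, 0.2017, 1.6481, 0.1742, 1.083, -0.6933], 'dq': [0.0001, -0.0024, 0.0002, -0.0007, 0.0003, -0.0011], 'joint_efforts': [0.0289, -46.2761, -35.8711, 0.791, -1.0639, -0.0015], 'eef_pos': [0.6001, -0.2277, 0.2351], 'eef_rot': [0.0925, 0.698, 0.7039, 0.0934], 'wrist_force': [0.5773, -0.2475, -1.6396], 'torque': [0.0346, 0.2165, 0.0031], 'grasp_force': 59.6048, 'opening': 0.0828}
[73.80133194 74.27272019]
rim 11480 [ 0.46298539 -0.31338815  0.07800164] [ 0.74473303 -0.14146396  0.08892818]
108 [ 0.62601259 -0.15963829  0.09354648] [ 0.64524091 -0.15052735  0.10167166]
shift mm [ 1.8 -0.3  1.1] turn [ 0.11  0.   -0.02] 
shift mm [ 1.8 -0.3  1.1] turn [ 1.0000e-02 -1.8000e-01  1.7998e+02] alt
```

View pics/w5.png

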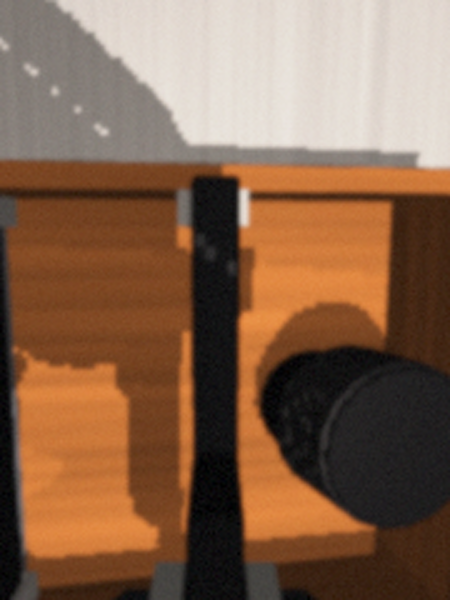

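The crop shows the divider's end (215,185) centred between the two guide lips (183,205) and (243,205). Start down.

Emit:
{"op": "servo_tool", "data": {
  "series": "1 0.0015 0 0 0.1 0 0; 1 0.0015 0 0.006 0.1 0 0; 1 0.0015 0 0.012 0.1 0 0; 1 0.0015 0 0.017 0.1 0 0; 1 0.0015 0 0.02 0.1 0 0; 1 0.0015 0 0.022 0.1 0 0; 1 0.0015 0 0.024 0.1 0 0; 1 0.0015 0 0.024 0.1 0 0; 1 0.0015 0 0.024 0.1 0 0"
}}

```text
time_s: 8.12
eef_pos: [0.6058, -0.2258, 0.2106]
eef_rot: [0.091, 0.698, 0.704, 0.093]
wrist_force: [-0.5, 0.3, -1.5]
opening: 0.082
grasp_force: 59.7
```

```bash
python3 -c "
from h import *
show();delta((.6272,-.226,.1326),tgt(0.5,15))"
```

```text
{'time_s': 8.1167, 'q': [-0.61, 0.2391, 1.6549, 0.175, 1.0412, -0.6911], 'dq': [-0.0023, -0.0065, -0.0039, 0.0001, 0.0002, 0.001], 'joint_efforts': [0.0119, -47.6202, -35.2635, 0.7681, -1.0756, -0.0012], 'eef_pos': [0.6058, -0.2258, 0.2106], 'eef_rot': [0.091, 0.6982, 0.704, 0.0926], 'wrist_force': [-0.4959, 0.2596, -1.4751], 'torque': [0.0021, 0.2529, -0.0044], 'grasp_force': 59.663, 'opening': 0.0816}
shift mm [-0.5  0.6 80.9] turn [-0.08 -0.06 -0.04] 
shift mm [-0.5  0.6 80.9] turn [-1.0000e-01  1.3000e-01  1.7996e+02] alt
```

Emit:
{"op": "servo_tool", "data": {
  "series": "1 0 0.0005 0.003 0 0 0; 1 0 0.0005 0.006 0 0 0; 1 0 0.0005 0.008 0 0 0; 1 0 0.0005 0.01 0 0 0; 1 0 0.0005 0.012 0 0 0; 1 0 0.0005 0.012 0 0 0; 1 0 0.0005 0.012 0 0 0"
}}

```text
time_s: 8.7
eef_pos: [0.6093, -0.2257, 0.199]
eef_rot: [0.091, 0.698, 0.704, 0.093]
wrist_force: [-0.0, -0.4, -1.3]
opening: 0.085
grasp_force: 59.7
```

```bash
python3 -c "
from h import *
show();delta((.6272,-.226,.1326),tgt(0.5,15))"
```

```text
{'time_s': 8.7, 'q': [-0.6063, 0.2591, 1.6557, 0.1762, 1.0206, -0.6912], 'dq': [0.0, -0.0047, -0.0027, -0.0011, -0.0001, 0.0007], 'joint_efforts': [0.006, -48.3669, -34.9544, 0.7595, -1.078, -0.0012], 'eef_pos': [0.6093, -0.2257, 0.199], 'eef_rot': [0.0908, 0.6983, 0.704, 0.0926], 'wrist_force': [-0.0384, -0.4391, -1.3024], 'torque': [-0.0368, 0.1853, -0.0104], 'grasp_force': 59.6622, 'opening': 0.0853}
shift mm [-0.5  0.2 68.8] turn [-0.1  -0.07 -0.04] 
shift mm [-0.5  0.2 68.8] turn [-1.2000e-01  1.6000e-01  1.7996e+02] alt
```

It is in the guides with no side force. Continue down to just above the catches.

Emit:
{"op": "servo_tool", "data": {
  "series": "1 0 0 0.005 0 0 0; 1 0 0 0.01 0 0 0; 1 0 0 0.015 0 0 0; 1 0 0 0.02 0 0 0; 1 0 0 0.025 0 0 0; 1 0 0 0.03 0 0 0; 1 0 0 0.034 0 0 0; 1 0 0 0.038 0 0 0; 1 0 0 0.042 0 0 0; 1 0 0 0.044 0 0 0; 1 0 0 0.044 0 0 0; 1 0 0 0.044 0 0 0"
}}

```text
time_s: 9.7
eef_pos: [0.6207, -0.2256, 0.1566]
eef_rot: [0.091, 0.698, 0.704, 0.093]
wrist_force: [-0.0, -0.8, -1.9]
opening: 0.089
grasp_force: 59.7
```

```bash
python3 -c "
from h import *
show();delta((.6272,-.226,.1326),tgt(0.5,15))"
```

```text
{'time_s': 9.7, 'q': [-0.5949, 0.3322, 1.6566, 0.1824, 0.9455, -0.6947], 'dq': [-0.0011, -0.0059, -0.0038, -0.002, -0.0003, -0.0006], 'joint_efforts': [0.0136, -50.3925, -33.3767, 0.7239, -1.0688, -0.0015], 'eef_pos': [0.6207, -0.2256, 0.1566], 'eef_rot': [0.091, 0.6982, 0.704, 0.0926], 'wrist_force': [-0.0317, -0.824, -1.9127], 'torque': [0.0474, 0.2343, 0.0097], 'grasp_force': 59.6537, 'opening': 0.0886}
shift mm [-0.5  0.1 24.9] turn [-0.08 -0.07 -0.04] 
shift mm [-0.5  0.1 24.9] turn [-1.0000e-01  1.3000e-01  1.7996e+02] alt
```

Emit:
{"op": "servo_tool", "data": {
  "series": "1 0 0 0.003 0 0 0; 1 0 0 0.006 0 0 0; 1 0 0 0.009 0 0 0; 1 0 0 0.012 0 0 0; 1 0 0 0.014 0 0 0; 1 0 0 0.016 0 0 0; 1 0 0 0.018 0 0 0; 1 0 0 0.02 0 0 0; 1 0 0 0.022 0 0 0; 1 0 0 0.022 0 0 0"
}}

```text
time_s: 10.53
eef_pos: [0.6269, -0.2257, 0.136]
eef_rot: [0.092, 0.698, 0.704, 0.093]
wrist_force: [0.3, 0.2, 0.4]
opening: 0.086
grasp_force: 59.9
```

```bash
python3 -c "
from h import *
show();delta((.6272,-.226,.1326),tgt(0.5,15))"
```

```text
{'time_s': 10.5333, 'q': [-0.5892, 0.3705, 1.6533, 0.1864, 0.9087, -0.6968], 'dq': [0.0007, 0.0016, 0.0029, 0.0013, -0.0059, -0.0006], 'joint_efforts': [-0.679, -50.8546, -31.7624, 0.269, -0.6547, 0.0689], 'eef_pos': [0.6269, -0.2257, 0.136], 'eef_rot': [0.0917, 0.6982, 0.704, 0.0929], 'wrist_force': [0.2778, 0.193, 0.4199], 'torque': [0.1121, -0.2235, 0.1221], 'grasp_force': 59.8519, 'opening': 0.0859}
shift mm [-0.3 -0.6  3.3] turn [-0.   -0.03 -0.03] 
shift mm [-0.3 -0.6  3.3] turn [-5.0000e-02  0.0000e+00  1.7997e+02] alt
```

Emit:
{"op": "servo_tool", "data": {
  "series": "1 0 0 0.001 0 0 0; 1 0 0 0.002 0 0 0; 1 0 0 0.003 0 0 0; 1 0 0 0.003 0 0 0; 1 0 0 0.003 0 0 0"
}}

```text
time_s: 10.95
eef_pos: [0.6276, -0.2257, 0.1329]
eef_rot: [0.092, 0.698, 0.704, 0.093]
wrist_force: [-0.1, 0.4, 3.7]
opening: 0.081
grasp_force: 60.3
```

Emit:
{"op": "servo_tool", "data": {
  "series": "1 0 0 0.001 0 0 0; 1 0 0 0.002 0 0 0; 1 0 0 0.002 0 0 0; 1 0 0 0.002 0 0 0"
}}

```text
time_s: 11.28
eef_pos: [0.6281, -0.2257, 0.1327]
eef_rot: [0.092, 0.698, 0.704, 0.093]
wrist_force: [-6.4, 4.7, 14.8]
opening: 0.085
grasp_force: 62.5
```

Emit:
{"op": "servo_tool", "data": {
  "series": "1 0 0 0.001 0 0 0; 1 0 0 0.002 0 0 0; 1 0 0 0.003 0 0 0; 1 0 0 0.003 0 0 0"
}}

```text
time_s: 11.62
eef_pos: [0.6285, -0.2258, 0.1326]
eef_rot: [0.092, 0.698, 0.705, 0.093]
wrist_force: [-23.0, 7.0, 37.0]
opening: 0.084
grasp_force: 66.4
```

```bash
python3 - <<'E'
from h import *
show();c=cam('scene');P=cloud(c);img=c['img'].astype(int)
w=cam('wrist');Q=cloud(w);im=w['img'].astype(int);o=ctrl.get_obs()
dk=im.max(2)<85
# top edge z of panels, +y ends
for n,x in (('loose',.636),('fit',.553)):
    s=Q[dk&(abs(Q[:,:,0]-x)<.014)&(Q[:,:,1]>-.185)&(Q[:,:,1]<-.155)&(Q[:,:,2]>.085)&(Q[:,:,2]<.125)]
    print(n,len(s),np.percentile(s[:,2],[50,80,90,97]).round(4) if len(s) else 0,np.median(s[:,0]) if len(s) else 0)
save(w,'w6.png',s=1.2)
E
```

```text
{'time_s': 11.6167, 'q': [-0.5876, 0.3782, 1.6504, 0.1859, 0.9043, -0.6974], 'dq': [-0.0001, -0.0017, 0.0012, -0.0, -0.0022, -0.0006], 'joint_efforts': [0.1402, -31.6147, -28.1211, 1.201, -5.6292, 0.0015], 'eef_pos': [0.6285, -0.2258, 0.1326], 'eef_rot': [0.0915, 0.6976, 0.7046, 0.0925], 'wrist_force': [-23.0226, 6.9652, 36.9929], 'torque': [1.179, 2.3312, 0.3859], 'grasp_force': 66.3763, 'opening': 0.0835}
loose 1405 [0.1047 0.1055 0.1058 0.1063] 0.6348160734379918
fit 4187 [0.103  0.1049 0.1054 0.106 ] 0.5555107384187082
```

View pics/w6.png

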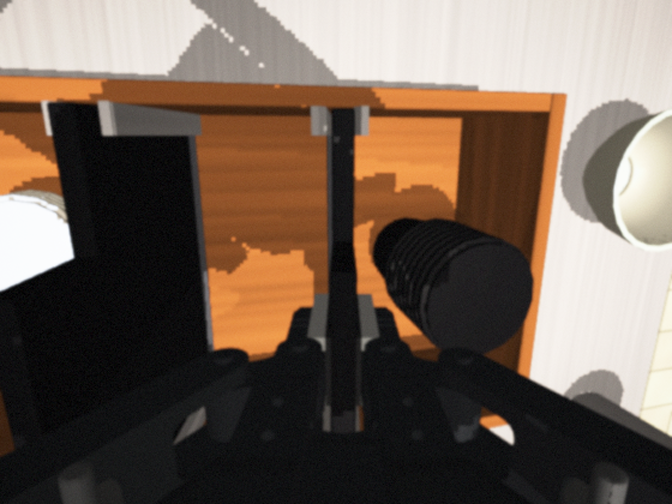

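The picture shows the divider seated in its guides at (342,120), and its top edge is level with the fitted one (both 0.106 m). It didn't move under 40 N, so it is on the stops. Relax the load, release, and retreat along the panel.

Emit:
{"op": "servo_tool", "data": {
  "series": "1 0 0 -0.002 0 0 0; 1 0 0 -0.004 0 0 0; 1 0 0 -0.005 0 0 0; 1 0 0 -0.005 0 0 0; 0.3 0 0 -0.005 0 0 0; 0 0 0 -0.005 0 0 0; 0 0 0 -0.005 0 0 0; 0 0 0 -0.005 0 0 0; 0 0 0 -0.005 0 0 0; 0 0 0 -0.005 0 0 0"
}}

```text
time_s: 12.55
eef_pos: [0.627, -0.2256, 0.1324]
eef_rot: [0.091, 0.698, 0.704, 0.093]
wrist_force: [-0.4, 0.3, -0.5]
opening: 0.5
grasp_force: 0.0
```

Emit:
{"op": "servo_tool", "data": {
  "series": "0 0 0 -0.01 0 0 0; 0 0 0 -0.025 0 0 0; 0 0 0 -0.05 0 0 0; 0 0 0 -0.08 0 0 0; 0 0 0 -0.11 0 0 0; 0 0 0 -0.13 0 0 0; 0 0 0 -0.13 0 0 0; 0 0 0 -0.13 0 0 0; 0 0 0 -0.13 0 0 0; 0 0 0 -0.13 0 0 0"
}}

```text
time_s: 13.38
eef_pos: [0.593, -0.2255, 0.2565]
eef_rot: [0.09, 0.698, 0.704, 0.092]
wrist_force: [-0.2, 0.6, -0.0]
opening: 0.497
grasp_force: 0.0
```

```bash
python3 - <<'E'
from h import *
show()
w=cam('wrist');Q=cloud(w);im=w['img'].astype(int);dk=im.max(2)<85
for n,x in (('loose',.63),('fit',.547)):
    b=dk&(abs(Q[:,:,0]-x)<.022)&(Q[:,:,1]>-.32)&(Q[:,:,1]<-.14)
    for lo,hi in ((.095,.115),(.115,.15)):
        s=Q[b&(Q[:,:,2]>lo)&(Q[:,:,2]<hi)]
        t=s[s[:,2]>np.percentile(s[:,2],60)]
        print(n,lo,len(s),np.percentile(s[:,2],[50,90,97]).round(4),t[:,:2].mean(0).round(4),'slope',np.polyfit(t[:,1],t[:,0],1)[0].round(4),'y',np.percentile(s[:,1],[1,99]).round(4))
E
```

```text
{'time_s': 13.3833, 'q': [-0.6227, 0.1683, 1.6412, 0.1698, 1.1291, -0.6879], 'dq': [0.0011, 0.0093, 0.0011, -0.0019, -0.0004, 0.0002], 'joint_efforts': [-0.0261, -45.5076, -36.4607, 0.7137, -0.9577, 0.0001], 'eef_pos': [0.593, -0.2255, 0.2565], 'eef_rot': [0.0897, 0.6984, 0.7041, 0.0924], 'wrist_force': [-0.2224, 0.6008, -0.0326], 'torque': [-0.0321, 0.1469, -0.0482], 'grasp_force': 0.0, 'opening': 0.4974}
loose 0.095 880 [0.1046 0.1058 0.1064] [ 0.6352 -0.2031] slope -0.0098 y [-0.2998 -0.1521]
loose 0.115 858 [0.1382 0.1394 0.1398] [ 0.6259 -0.227 ] slope -0.0194 y [-0.2565 -0.1974]
fit 0.095 2046 [0.1043 0.1091 0.1134] [ 0.5534 -0.213 ] slope -0.0132 y [-0.2897 -0.1528]
fit 0.115 1932 [0.1372 0.1392 0.1397] [ 0.5437 -0.2266] slope -0.0078 y [-0.2565 -0.1979]
```

Both tabs have the same height (0.1398) and the same y, and they are parallel. The divider is home and released.

```bash
python3 -c "
from bench import ctrl
print(ctrl.hand_in())"
```

```text
the job is handed in; nothing more can be done
None
```

The black divider is home in the caddy's far guides, level with and parallel to the fitted one by camera, and released; I handed the job in at about 13 s but no verdict came back.

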